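# Re-arm the ball roll-out tester

## Robot

A 6-joint arm with a two-finger parallel gripper is mounted at the origin on the work surface. World frame = base frame: x ahead of the robot, y to its left, z up, the work surface at z = 0. Lengths are in m, angles in rad, forces in N, time in s.
With the tool pointing down it reaches from about 0.425 to 0.95 m from the base axis. Payload 3.5 kg.
Tool frame: the origin (TCP) lies midway between the tips of the shut fingers; the grasp point (between the pads) lies 19 mm behind it; x points along the fingers, y is the direction in which the jaws open and shut, and the axes are right-handed (so a half turn about x gives the same grasp; the last joint's range is limited). The gripper opens to 85 mm and grips with 20 to 120 N. Pads are 22 mm wide; open, the fingers measure 114 mm over their backs; the gripper's body (76 mm by 85 mm) begins 54 mm behind the grasp point. The pads swing forward as they close: fully open they stand 13 mm farther back than shut.
Start: joints at [1.01, 0.286, 1.577, -0, 1.279, -0.15], TCP at [0.27, 0.619, 0.2] pointing down, gripper open.
Joint ranges: [-2.77, 2.77], [-0.9, 2.22], [0.21, 2.48], [-1.53, 4.67], [0.24, 2.81], [-2.84, 2.84]. Speed limits (rad/s): [2.79, 2.79, 3.14, 3.14, 3.14, 3.14].

## Interface

Orientations are given as a unit quaternion [x, y, z, w].
In Python, from plant import sensors, optics, ctrl gives the robot as it stands.
- The arm moves only by the tool arm_command, never from a script. Its argument "increments" is a list that holds one entry, the list of rows, each a list of 4 numbers: the shift along the tool's x, y, z in cm, then the turn about the tool's x in rad. A call has 1 to 20 rows; each row shifts and turns the commanded pose from where the row before left it, along the tool's axes as they then stand; what a row does not reach is not made up. A row lasts 1/8 s, in which the tool goes at most 62.5 mm and 10.7 degrees, less where a joint would pass 70% of its speed; a pose out of reach is approached as far as the arm can. A call with a gripper value outside its range is refused whole. "grip" is the finger opening in cm, from 0 to 8.54, set as the call begins (left out, the last holds). The fingers move at their own pace and stop on an object; "grip_force" is the grip in N (left out, the last holds). Time passes only in rows, so rows that do not move let the fingers close. It gives the time, the measured TCP pose, the force and the opening at its end, in the units of the state.
- sensors.get_state(): the state, without advancing time (a new reading comes with each control period).
- optics.read_camera(name): name is "side" or "top" or "wrist"; returns the picture (480x640x3 uint8, blue, green, red); there is no depth.
- optics.camera_model(name): a dict with "camera_matrix" (3x3 intrinsics, pixels), "dist" ([k1, k2, p1, p2, k3] as OpenCV has them; the pictures are not rectified), "world_from_camera" (4x4, takes a point from camera to world coordinates); the wrist camera has in their place "mount" (4x4, takes a point from camera to tool coordinates, whose origin is the TCP and whose axes are the tool frame's). Camera axes: x right, y up, looking along -z (the intrinsics and any distortion apply to the point x, -y, -z); pixel columns grow to the right and rows downward; lengths in m; the calibration is good to about 2 mm. A picture is of the moment at which its call begins: read the wrist's pose just before it. camera_model takes no time and is no camera call.
- ctrl.sign_off(): hands the job in, once; it reports no verdict.
Trained networks look in the newest picture that a camera, given by its name, has taken for a name from the list of things; names that differ only in an ending like _2 or _b are one class to them, and where a whole thing is asked for, a point or a joint stands for the part that bears it (a point fixed in the world has none). Each returns a list of dicts, best first, with "conf" (0 to 1); they miss things now and then, are a little off and sometimes report something else, mostly with a low value. They report only what shows in the picture. A call takes as long as a camera call. They do not tell look-alikes from the thing itself.
- optics.boxes_of(camera, query): "at" ([row, column] in pixels, amid what is visible of it).
- optics.place_of(camera, query): "at" ([row, column] in pixels: a listed point, or the origin of a listed thing).
The state is a dict: "time": time; "qpos": joint angles; "dq": joint speeds; "joint_efforts": joint torques, N m; "eef_pos": TCP position; "tcp_rot": TCP orientation; "contact_force": force on the tool from outside, world axes, zero at the start; "wrist_torque": the same for the moment, N m; "opening": opening from 0.0 (shut) to 1.0 (fully open).
Only numpy, scipy, OpenCV 4.12 (cv2) and the standard library are available. Lean on these libraries where they do the work, as an engineer would, in place of code of your own. Each camera call takes 0.05 s, during which the arm holds its last target.

## Task

Set the ball roll-out tester up for its next run: with a fingertip, roll the steel ball along the level lane and up the sloped gutter until it has passed over the red sprung catch and sits behind it, so that it does not roll back down. Push it smoothly and lightly: do not flick it, ram or squeeze it, or lift it out of the gutter, and leave the jar, the glass dish and the slide box where they are.

Things in the scene. Friction and masses are not known exactly. Their poses are not given: they have to be found in the camera images.
- tester: Ball roll-out tester, fixed to the bench: grey base plate 380 x 100 mm, top 24 mm over the bench, carrying a straight black gutter: a level lane, then a slope. Origin: centre of its underside, on the bench; x runs along the gutter towards the uphill end (to the robot's left), z up; gutter middle at y = 0. In the lane the ball's centre is 56 mm over the bench, from x = -158 to -22.5 mm.
- chute: Sloped half of the gutter, fixed on the tester. Origin: where the path of the ball's centre bends from level to sloped (tester x = -22.5 mm, 56 mm over the bench). x runs up the slope, 12 degrees above level; z square to the slope; the ball's centre travels along y = z = 0. The ball drops behind the catch once its centre passes about x = 163.5 mm; pushing it to 165 to 171 mm is enough.
- ball: Polished steel ball, 30 mm diameter, about 110 g, lying loose in the level lane. Origin at its centre. Polished: slippery (friction about 0.2) and rolls very easily; it rolls back down the slope by itself when not held or caught. Push it from behind at the height of its centre with an upright face: pressed on its upper half it wedges into the gutter and binds.
- wall_top (a point): Height of the gutter's wall tops, at the bend, in the gutter's middle. The gutter is a shallow V, 28 mm wide over its two walls, whose tops lie 8.5 mm below the ball's centre all along lane and slope: fingertips 3 to 6 mm below the ball's centre push it squarely and clear the walls. Beside the lane, at tester y = -30 mm, is a white scale strip, no higher than the walls.
- lip (a point): Top of the low rubber lip, 6 mm thick, that closes the lower end of the lane; 8.5 mm below the height of the ball's centre, so fingertips pass above it to get behind the ball.
- seat (a point): Where the ball's centre lies when the ball rests against the uphill side of the catch: chute x = 163.5 mm, y = z = 0, about 90 mm over the bench.
- stop (a point): Lower face of the dark steel end stop that closes the top of the slope (chute x = 187 mm, at the height of the ball's centre path; its top is 8 mm higher). The ball touches it with its centre at chute x = 172 mm, 8.5 mm beyond the seat.
- catch_tip (a point): Upper edge of the raised catch at its uphill end: chute x = 151 mm, 8.5 mm below the path of the ball's centre. Fingertips no more than 6 mm below the ball's centre pass over it.
- catch (a joint): Red sprung tongue, 6 mm wide, in the slot along the middle of the sloped gutter, pivoted 50 mm downhill of its tip. 0 = up; 0.1 to 0.25 rad = pressed down. The ball's weight presses it down as it rolls up over it (0.5 N at the tip); once the ball has passed it springs up and keeps it from rolling back. Its red release button beside the slope (tester y = -41 mm) need not be touched.
- jar: Bystander: specimen jar with blue cap, 48 mm diameter, 62 mm high, standing loose beside the tester. Origin: centre of its underside.
- dish: Bystander: covered glass culture dish, 90 mm diameter, 17 mm high, lying loose beside the tester. Origin: centre of its underside.
- slidebox: Bystander: small green and white slide box, 84 x 34 x 29 mm, long side along its x, lying loose beside the tester. Origin: centre of its underside.
There are look-alikes about, which are no part of the job. There is more than one size of the ball; the job needs the smallest.

How it is judged:
By the outcome, as a careful person would: the job done as asked, in the order asked, and still so for the second after the job is handed in, with the robot touching nothing.
It also fails if it takes over 45 s, if anything falls off the work surface, if the arm or the gripper's body presses on something with over 40 N, if the wrist force passes 120 N, or if a joint passes its speed limit or range.

## Working session

There is one attempt and no reset: what is moved stays moved. The work goes in short steps, Python scripts to look and compute and a tool call to move; the robot and the scene stay as the last step left them, time stands still between calls to the robot, and variables do not carry over. Pictures are saved under pics/ and viewed, and the job is handed in when it is done.

Besides the shell and the picture viewer there is one more tool, called after ">>>" by a JSON object that holds its "api" and its "payload". arm_command: Moves the arm, as the interface text tells. Its arguments: {"type":"object","properties":{"increments":{"type":"array","items":{"type":"array","items":{"type":"array","items":{"type":"number"}}}},"grip":{"type":"number"},"grip_force":{"type":"number"}},"required":["increments"]}

```bash
mkdir -p pics; ls
python3 - <<'E'
from plant import sensors, optics, ctrl
import cv2
s=sensors.get_state();print(s)
for c in ["side","top","wrist"]:
    cv2.imwrite(f"pics/{c}0.png",optics.read_camera(c))
    m=optics.camera_model(c);print(c,m)
    for q in ["ball","tester","seat","lip","stop","chute","catch_tip","wall_top"]:
        print(q,[( [round(x) for x in d["at"]],round(d["conf"],2)) for d in optics.place_of(c,q)][:5])
E
```

```text
pics
{'time': 0.0, 'qpos': array([ 1.00998025e+00,  2.87178954e-01,  1.57821460e+00,  1.23917559e-05,
        1.27864280e+00, -1.49992498e-01]), 'dq': array([-0.00177833, -0.00111558,  0.00017243, -0.00103301,  0.00055783,
       -0.00031541]), 'joint_efforts': array([ 6.17449678e-04, -4.05985272e+01, -2.92620760e+01, -1.74311335e-04,
        5.86261915e-03, -4.02295268e-05]), 'eef_pos': array([0.26912782, 0.61819976, 0.19851809]), 'tcp_rot': array([ 0.1434214 ,  0.69254512, -0.14503845,  0.69193598]), 'contact_force': array([ 0.32716384, -0.35636185,  0.18788414]), 'wrist_torque': array([0.00836901, 0.01057323, 0.03053179]), 'opening': 1.0030591813719458}
side {'camera_matrix': array([[521.46291905,   0.        , 328.15483406],
       [  0.        , 521.46291905, 239.10635338],
       [  0.        ,   0.        ,   1.        ]]), 'dist': array([-0.03655245,  0.        ,  0.        ,  0.        ,  0.        ]), 'world_from_camera': array([[ 0.89934285,  0.25422309, -0.35574296,  0.31804325],
       [-0.43719636,  0.51081266, -0.74022278, -0.49953289],
       [-0.00646372,  0.8212436 
[... 1255 characters left out ...]
st {'camera_matrix': array([[339.7109494 ,   0.        , 319.06446412],
       [  0.        , 339.7109494 , 236.00529193],
       [  0.        ,   0.        ,   1.        ]]), 'dist': array([-0.02426505,  0.        ,  0.        ,  0.        ,  0.        ]), 'mount': array([[-4.68803285e-04,  3.04290953e-01, -9.52579024e-01,
        -1.74624174e-01],
       [ 9.99999318e-01,  1.16156189e-03, -1.21092515e-04,
         4.47197813e-04],
       [ 1.06963214e-03, -9.52578431e-01, -3.04291290e-01,
        -7.87584210e-02],
       [ 0.00000000e+00,  0.00000000e+00,  0.00000000e+00,
         1.00000000e+00]])}
ball []
tester [([454, 93], 0.27)]
seat []
lip []
stop []
chute []
catch_tip []
wall_top []
```

View pics/side0.png

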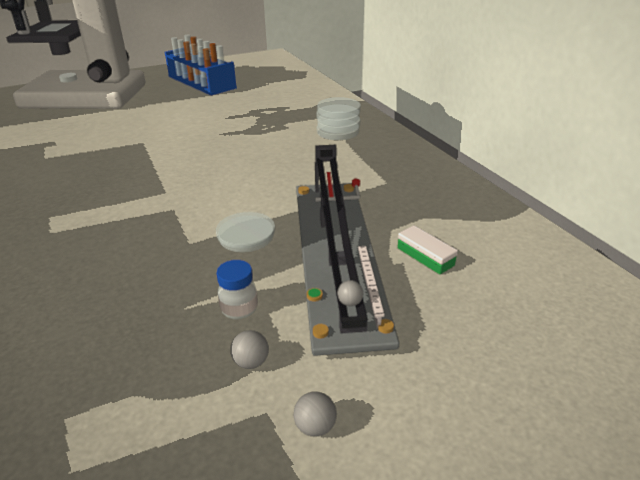

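View pics/top0.png

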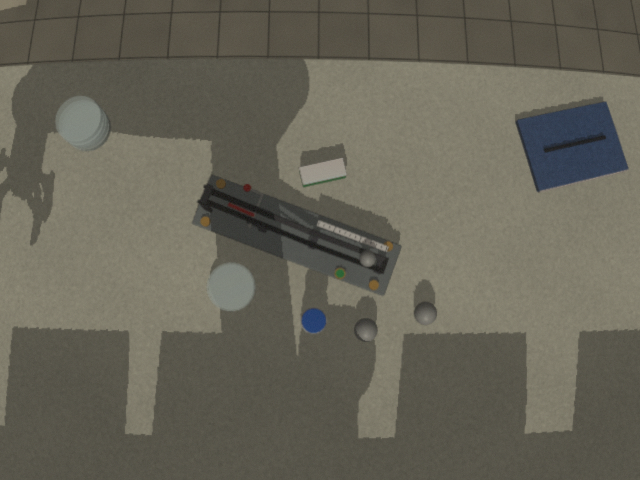

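Candidates for the ball: lane ball at side (292,349) / top (256,369), and two larger ones on the bench at side (350,248) and (410,315), which are top (330,366) and (315,428). By the description it is the one in the lane. Next I'll check it in a crop and fit the tester's pose.

```bash
cat > h.py <<'E'
import numpy as np, cv2
from scipy.optimize import least_squares
from scipy.spatial.transform import Rotation as R
from plant import sensors, optics, ctrl
F=np.diag([1,-1,-1.])
def proj(c,P):
    m=optics.camera_model(c);W=m["world_from_camera"]
    p=(np.atleast_2d(P)-W[:3,3])@W[:3,:3]@F
    return cv2.projectPoints(p,np.zeros(3),np.zeros(3),m["camera_matrix"],m["dist"])[0][:,0,::-1]
def T2W(x,y,yaw,p):
    c,s=np.cos(yaw),np.sin(yaw);p=np.atleast_2d(p)
    return np.c_[x+c*p[:,0]-s*p[:,1],y+s*p[:,0]+c*p[:,1],p[:,2]]
a=np.radians(12)
def ch(x,z=0,y=0): return [-.0225+x*np.cos(a)-z*np.sin(a),y,.056+x*np.sin(a)+z*np.cos(a)]
M={"tester":[0,0,0],"chute":ch(0),"seat":ch(.1635),"stop":ch(.187),"catch_tip":ch(.151,-.0085),"wall_top":[-.0225,0,.0475]}
E
python3 - <<'E'
from h import *
D={"side":{"tester":(263,339),"seat":(164,327),"stop":(154,322),"chute":(236,336),"catch_tip":(169,332),"wall_top":(244,342)},
"top":{"tester":(236,294),"seat":(200,221),"stop":(195,207),"chute":(236,308),"catch_tip":(203,228),"wall_top":(236,308)}}
def f(q):
    r=[]
    for c in D:
        P=T2W(*q,[M[k] for k in D[c]]);r.append((proj(c,P)-np.array(list(D[c].values()))).ravel())
    return np.concatenate(r)
s=least_squares(f,[.45,0.05,1.3],loss="soft_l1")
x=s.x;print(x,np.degrees(x[2]));print(f(x).round(1).reshape(-1,2))
for c,d in (("side",(292,349)),("top",(256,369))):
    g=least_squares(lambda t:(proj(c,T2W(*x,[t[0],t[1],.056]))-d).ravel(),[-.1,0]);print(c,g.x)
st=sensors.get_state();print(R.from_quat(st["tcp_rot"]).as_matrix().round(4))
t=cv2.imread("pics/top0.png")[180:300,180:420];cv2.imwrite("pics/topc.png",cv2.resize(t,None,fx=3.2,fy=3.2))
t=cv2.imread("pics/side0.png")[130:360,220:420];cv2.imwrite("pics/sidec.png",cv2.resize(t,None,fx=2.5,fy=2.5))
E
```

```text
[0.59071719 0.03416182 1.22106556] 69.96190329932479
[[-2.3 -0.5]
 [-2.3  1.3]
 [-1.6  4.7]
 [ 1.5  4.6]
 [ 2.  -3. ]
 [-1.3 -1.4]
 [-0.4  2. ]
 [ 0.6  0.3]
 [ 0.5  1.7]
 [-0.6 -0.6]
 [ 0.9 -0.3]
 [ 0.1 -0.6]]
side [-0.13476759  0.00396995]
top [-0.13798333 -0.00393186]
[[-1.000e-04  3.994e-01  9.168e-01]
 [-1.000e-04  9.168e-01 -3.994e-01]
 [-1.000e+00 -1.000e-04 -0.000e+00]]
```

View pics/topc.png

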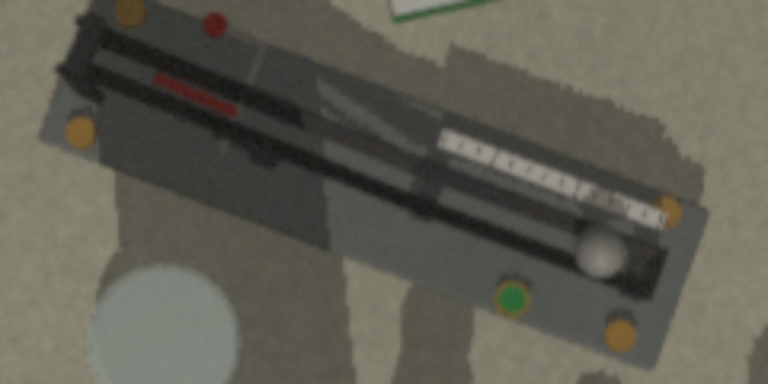

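View pics/sidec.png

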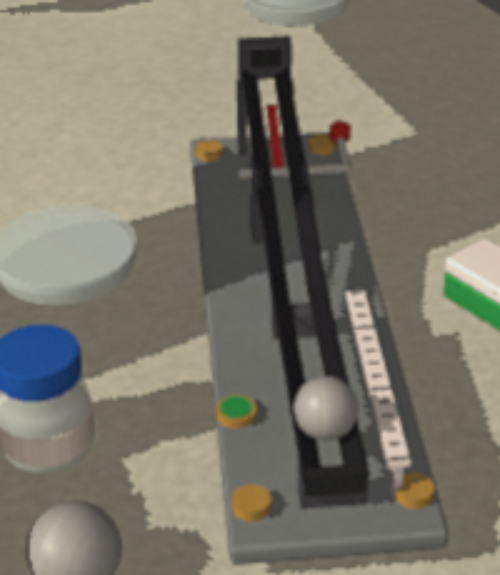

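View pics/wrist0.png

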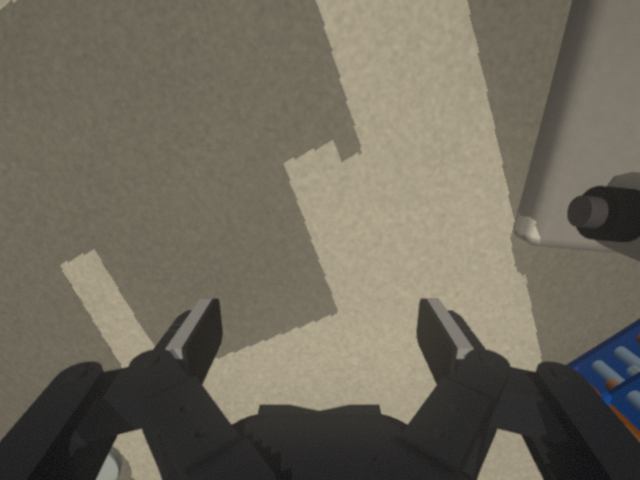

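Run:
```python
from h import *
C={"br":[-.19,-.05,.024],"bl":[-.19,.05,.024],"ul":[.19,.05,.024],"ur":[.19,-.05,.024]}
D={"side":{"bl":(348,312),"br":(345,397.2),"ul":(187,296.8)},
"top":{"br":(245.6,400.9),"bl":(295,385.3),"ul":(223.1,192.5)}}
for cs in (["side"],["top"],["side","top"]):
    def f(q):
        r=[]
        for c in cs:
            P=T2W(*q,[C[k] for k in D[c]]);r.append((proj(c,P)-np.array(list(D[c].values()))).ravel())
        return np.concatenate(r)
    s=least_squares(f,[.59,0.034,1.22]);x=s.x;print(cs,x,np.degrees(x[2]));print(f(x).round(1))
    for c,d in (("side",(292.5,349.5)),("top",(258.5,368))):
        g=least_squares(lambda t:(proj(c,T2W(*x,[t[0],t[1],.056]))-d).ravel(),[-.1,0]);print(c,g.x)
```

```text
['side'] [0.58869391 0.03344643 1.20580732] 69.08767052800107
[ 1.9 -1.9 -1.3  1.8 -2.4  0.1]
side [-0.13436416 -0.00019488]
top [-0.13642846 -0.00283469]
['top'] [0.59042504 0.03224605 1.21882345] 69.8334398030039
[-0.7  1.9  0.7 -0.7 -0.1 -1.2]
side [-0.13382533  0.00359282]
top [-0.13592381  0.00098011]
['side', 'top'] [0.58907221 0.03308954 1.20977328] 69.31490287953893
[ 2.1 -0.8 -1.4  2.9 -2.3 -0.   0.9  1.3  2.2 -1.7 -0.3 -1.5]
side [-0.13416362  0.00081797]
top [-0.13623837 -0.00181362]
```

The close crops confirm it: the lane ball (top 258,368; side 292,349) is clearly smaller than the other two. It lies at tester x ≈ -135 mm, with the tester at about (0.590, 0.033) and yaw ≈ 69.6°. I'll push with the flat sides of the shut fingers, tool −z uphill. First I close them and turn.

>>> {"api": "arm_command", "payload": {"increments": [[[0,0,0,0.07],[0,0,0,0.15],[0,0,0,0.16],[0,0,0,0.16],[0,0,0,0.16],[0,0,0,0.16],[0,0,0,0.16],[0,0,0,0.16],[0,0,0,0.16],[0,0,0,0.12],[0,0,0,0.057],[0,0,0,0]]], "grip": 0, "grip_force": 40}}

```text
time: 2.85
eef_pos: [0.2695, 0.6188, 0.1999]
tcp_rot: [-0.581, -0.403, 0.581, -0.403]
contact_force: [0.6, -0.4, 0.1]
opening: 0.003
```

```bash
cat >> h.py <<'E'
TX,TY,TYAW=.590,.0333,np.radians(69.6)
def rep(target=None):
    st=sensors.get_state();p=st["eef_pos"];m=R.from_quat(st["tcp_rot"]).as_matrix()
    c,s=np.cos(TYAW),np.sin(TYAW);d=p[:2]-[TX,TY]
    print("t",round(st["time"],2),"tester mm",(1e3*np.array([c*d[0]+s*d[1],-s*d[0]+c*d[1],p[2]])).round(1),"F",st["contact_force"].round(2),"open",round(st["opening"],3),"j",st["qpos"].round(2))
    print("yaw -z",np.degrees(np.arctan2(-m[1,2],-m[0,2])).round(2),"tilt",m[2].round(4))
    if target is not None:
        w=T2W(TX,TY,TYAW,np.array(target)/1e3)[0];print("cm in tool",(m.T@(w-p)*100).round(2))
E
python3 -c "
from h import *
rep([-172,0,150])"
```

```text
t 2.85 tester mm [437.1 504.5 199.9] F [ 0.62 -0.38  0.13] open 0.003 j [ 1.01  0.29  1.58 -0.    1.28  1.37]
yaw -z 69.59 tilt [-1.  0.  0.]
cm in tool [ 4.99 50.47 60.9 ]
```

>>> {"api": "arm_command", "payload": {"increments": [[[0,1.4,1.69,0],[0,1.4,1.69,0],[0,2.8,3.38,0],[0,2.8,3.38,0],[0,2.8,3.38,0],[0,2.8,3.38,0],[0,2.8,3.38,0],[0,2.8,3.38,0],[0,2.8,3.38,0],[0,2.8,3.38,0],[0,2.8,3.38,0],[0,2.8,3.38,0],[0,2.8,3.38,0],[0,2.8,3.38,0],[0,2.8,3.38,0],[0,2.8,3.38,0],[0,2.8,3.38,0],[0,2.8,3.38,0],[0,1.4,1.69,0],[0,1.4,1.69,0]]]}}

```text
time: 5.35
eef_pos: [0.5293, -0.1279, 0.1999]
tcp_rot: [0.581, 0.404, -0.581, 0.403]
contact_force: [0.5, -0.2, -0.3]
opening: -0.001
```

>>> {"api": "arm_command", "payload": {"increments": [[[1,0,0,0],[1.5,0,0,0],[1.5,0,0,0],[1,0,0,0],[0,0,0,0],[0,0,0,0]]]}}

```text
time: 6.1
eef_pos: [0.5295, -0.1273, 0.1504]
tcp_rot: [0.581, 0.403, -0.581, 0.404]
contact_force: [-0.9, -0.1, -0.2]
opening: -0.003
```

```bash
python3 -c "
from h import *
rep([-172,0,51.5])
for c in ['wrist','side']:
    cv2.imwrite(f'pics/{c}1.png',optics.read_camera(c))
    print(optics.place_of(c,'ball'),optics.place_of(c,'lip'),optics.place_of(c,'wall_top'))
"
```

```text
t 6.1 tester mm [-171.6    0.8  150.4] F [-0.92 -0.07 -0.21] open -0.003 j [-0.42  0.05  1.94  0.    1.15 -0.07]
yaw -z 69.56 tilt [-1.e+00  8.e-04  0.e+00]
cm in tool [9.89 0.07 0.04]
[{'at': [183.2, 320.6], 'conf': 0.85}, {'at': [223.5, 190.5], 'conf': 0.83}, {'at': [313.7, 265.0], 'conf': 0.67}] [{'at': [223.5, 313.8], 'conf': 0.61}] [{'at': [22.2, 319.9], 'conf': 0.65}]
[{'at': [410.9, 314.8], 'conf': 0.94}, {'at': [351.0, 249.2], 'conf': 0.73}, {'at': [154.8, 327.1], 'conf': 0.72}, {'at': [292.0, 350.2], 'conf': 0.69}] [{'at': [319.5, 354.1], 'conf': 0.75}, {'at': [163.9, 328.4], 'conf': 0.2}] [{'at': [242.3, 343.0], 'conf': 0.77}]
```

View pics/wrist1.png

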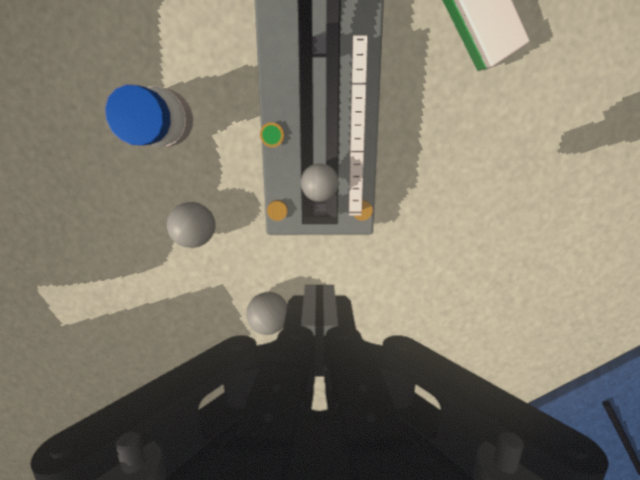

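View pics/side1.png

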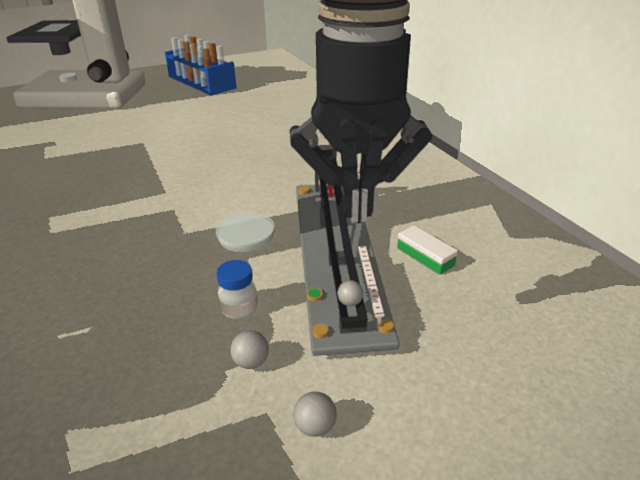

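```bash
cat >> h.py <<'E'
def wproj(P,st):
    m=optics.camera_model("wrist");T=np.eye(4);T[:3,:3]=R.from_quat(st["tcp_rot"]).as_matrix();T[:3,3]=st["eef_pos"]
    W=T@m["mount"];p=(np.atleast_2d(P)-W[:3,3])@W[:3,:3]@F
    return cv2.projectPoints(p,np.zeros(3),np.zeros(3),m["camera_matrix"],m["dist"])[0][:,0,::-1]
def wloc(px,z,st):  # tester mm
    g=least_squares(lambda t:(wproj(T2W(TX,TY,TYAW,[t[0],t[1],z]),st)-px).ravel(),[0,0]);return (g.x*1e3).round(1)
E
python3 -c "
from h import *
st=sensors.get_state()
print('ball',wloc((183.2,320.5),.056,st),'lip',wloc((223.5,313.8),.0475,st),'plate br',wloc((235,372.5),.024,st),'bl',wloc((235,267),.024,st))
print('big',wloc((313.7,266),.022,st), wloc((223,190.5),.02,st),'wall_top',wloc((22.2,319.9),.0475,st),'bend mark',wloc((53,319),.0475,st))
"
```

```text
ball [-135.3    0.6] lip [-170.7    6.2] plate br [-188.5  -47.9] bl [-188.3   50.2]
big [-272.4   55.6] [-177.6  121.8] wall_top [-20.4   0.9] bend mark [-40.5   1.5]
```

>>> {"api": "arm_command", "payload": {"increments": [[[1,0,0,0],[1.5,0,0,0],[2,0,0,0],[2,0,0,0],[1.5,0,0,0],[1,0,0,0],[0.5,0,0,0],[0.35,0,0,0],[0,0,0,0],[0,0,0,0]]]}}

```text
time: 7.75
eef_pos: [0.5295, -0.1275, 0.052]
tcp_rot: [0.581, 0.403, -0.581, 0.404]
contact_force: [-0.3, -0.1, 0.2]
opening: 0.003
```

```bash
python3 -c "
from h import *
rep([-161.5,0.5,51.5])
cv2.imwrite('pics/w2.png',optics.read_camera('wrist')[150:450,120:520])
cv2.imwrite('pics/s2.png',cv2.resize(optics.read_camera('side')[200:380,220:460],None,fx=3,fy=3))
print(optics.place_of('wrist','ball'))
"
```

```text
t 7.75 tester mm [-171.8    0.6   52. ] F [-0.27 -0.11  0.18] open 0.003 j [-0.42  0.17  2.   -0.    0.96 -0.07]
yaw -z 69.55 tilt [-1.0e+00  1.1e-03  1.0e-04]
cm in tool [ 0.05  0.01 -1.03]
[{'at': [213.3, 316.6], 'conf': 0.91}, {'at': [262.4, 139.7], 'conf': 0.63}]
```

View pics/w2.png

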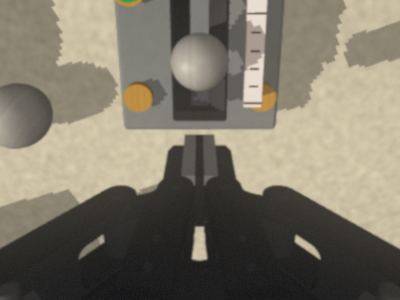

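View pics/s2.png

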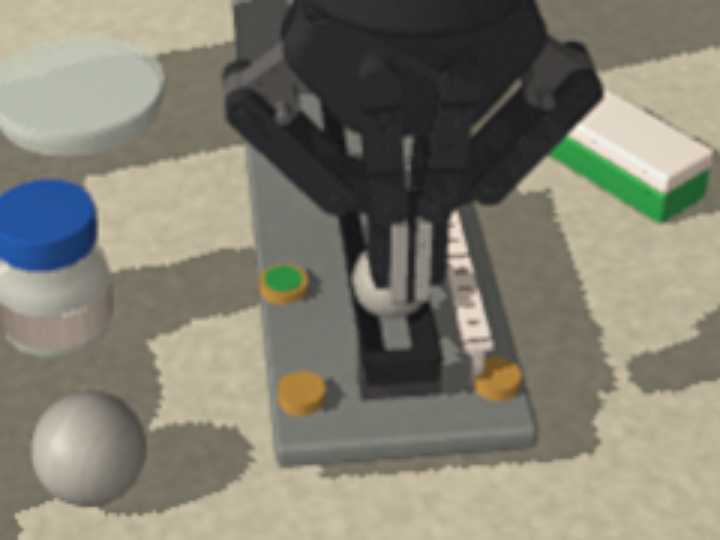

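The wrist crop shows the ball at (213,317), dead ahead of the shut fingers and centred. The tips are behind it, above the lip. Now a slow approach with a gentle speed ramp along the lane.

>>> {"api": "arm_command", "payload": {"increments": [[[0.05,0,-0.3,0],[0,0,-0.3,0],[0,0,-0.2,0],[0,0,-0.12,0],[0,0,-0.12,0],[0,0,-0.12,0],[0,0,-0.12,0],[0,0,-0.15,0],[0,0,-0.2,0],[0,0,-0.25,0],[0,0,-0.3,0],[0,0,-0.35,0],[0,0,-0.4,0],[0,0,-0.4,0],[0,0,-0.4,0],[0,0,-0.4,0],[0,0,-0.4,0],[0,0,-0.4,0],[0,0,-0.4,0],[0,0,-0.4,0]]]}}

```text
time: 10.4
eef_pos: [0.5492, -0.0734, 0.0509]
tcp_rot: [-0.581, -0.403, 0.581, -0.403]
contact_force: [-0.2, -0.1, -0.5]
opening: 0.002
```

```bash
cat > k.py <<'E'
import sys
from h import *
n=sys.argv[1]
rep()
st=sensors.get_state()
cv2.imwrite(f'pics/w{n}.png',optics.read_camera('wrist')[100:400,120:520])
for d in optics.place_of('wrist','ball')[:3]:
    # on lane or slope: solve for the ball-centre height
    px=np.array(d["at"]);g=wloc(px,.056,st)
    def pt(t): 
        x=t+.0225-.0015; return [t,0,.056+max(0,x)*np.tan(a)]
    r=least_squares(lambda t:(wproj(T2W(TX,TY,TYAW,pt(t[0])),st)[0,0]-px[0]),[g[0]/1e3])
    print(d,"lane est",g,"on path x",(r.x*1e3).round(1))
E
python3 k.py 3
```

```text
t 10.4 tester mm [-114.2    1.    50.9] F [-0.18 -0.14 -0.53] open 0.002 j [-0.32  0.2   1.98  0.    0.96  0.04]
yaw -z 69.54 tilt [-1.e+00 -1.e-04 -0.e+00]
{'at': [341.5, 151.2], 'conf': 0.73} lane est [-154.7  100.5] on path x [-154.4]
```

View pics/w3.png

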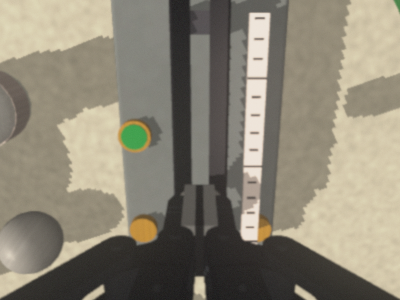

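The ball isn't visible in this crop ahead of the fingers (fingertips at about (285,320)), so I'm looking wider.

```bash
python3 -c "
from h import *
for c in ['wrist','side','top']: 
    im=optics.read_camera(c); cv2.imwrite(f'pics/{c}4.png',im)
    print(c,sensors.get_state()['time'],optics.place_of(c,'ball'))
im=cv2.imread('pics/top4.png')[160:340,180:440];cv2.imwrite('pics/top4c.png',cv2.resize(im,None,fx=3,fy=3))
"
```

```text
wrist 10.55 [{'at': [342.7, 148.3], 'conf': 0.64}]
side 10.65 [{'at': [349.1, 247.8], 'conf': 0.84}, {'at': [293.7, 347.5], 'conf': 0.73}, {'at': [411.9, 314.0], 'conf': 0.59}]
top 10.75 [{'at': [312.6, 424.6], 'conf': 0.93}]
```

View pics/wrist4.png

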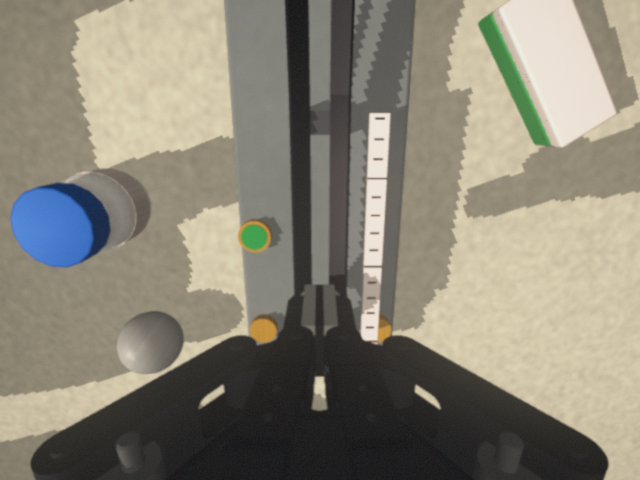

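View pics/side4.png

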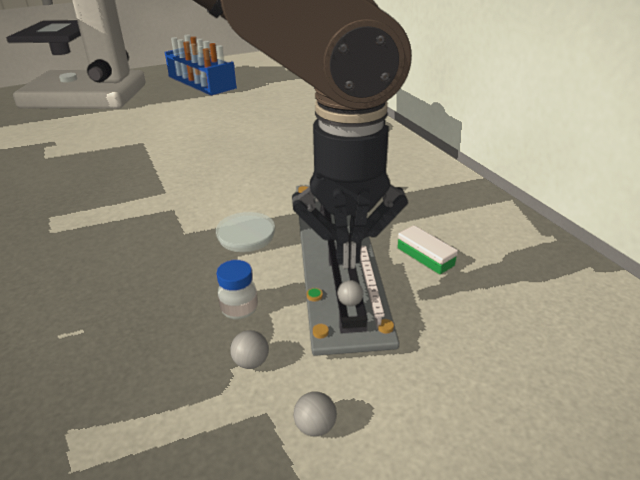

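View pics/top4c.png

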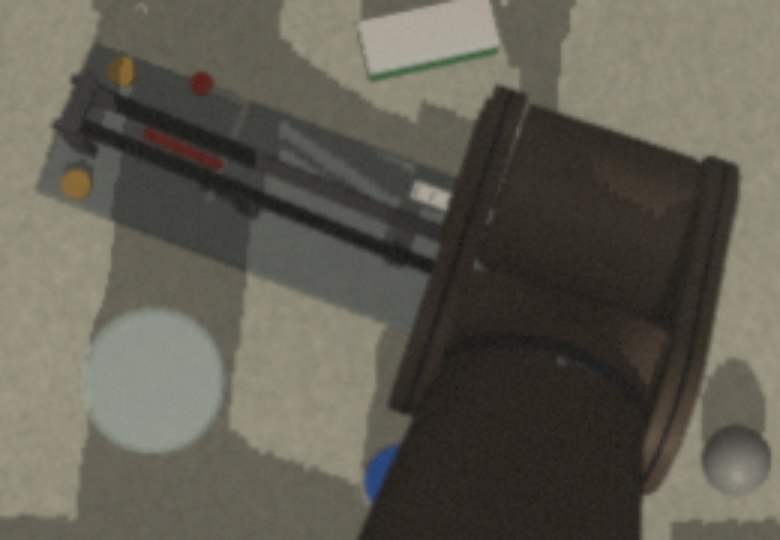

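```bash
python3 -c "
from h import *
st=sensors.get_state()
print('tcp px',proj('side',st['eef_pos']))
for x in (-.145,-.14,-.135,-.13,-.12,-.09): print(x,proj('side',T2W(TX,TY,TYAW,[x,0,.056])))
for x in (-.145,-.135,-.09): print(x,wproj(T2W(TX,TY,TYAW,[x,0,.056]),st),wproj(st['eef_pos'],st))
im=cv2.imread('pics/side4.png')[200:360,270:430];cv2.imwrite('pics/s4c.png',cv2.resize(im,None,fx=3.7,fy=3.7,interpolation=cv2.INTER_CUBIC))
"
```

```text
tcp px [[284.79282684 348.30139243]]
-0.145 [[298.19965347 352.62901811]]
-0.14 [[295.35380899 352.04893173]]
-0.135 [[292.54585756 351.47654155]]
-0.13 [[289.77506574 350.91169919]]
-0.12 [[284.34211814 349.8040827 ]]
-0.09 [[268.86425891 346.6480425 ]]
-0.145 [[326.90358875 322.47634623]] [[274.67207126 320.61571384]]
-0.135 [[311.5263113  322.49388741]] [[274.67207126 320.61571384]]
-0.09 [[235.57708981 322.5753594 ]] [[274.67207126 320.61571384]]
```

View pics/s4c.png

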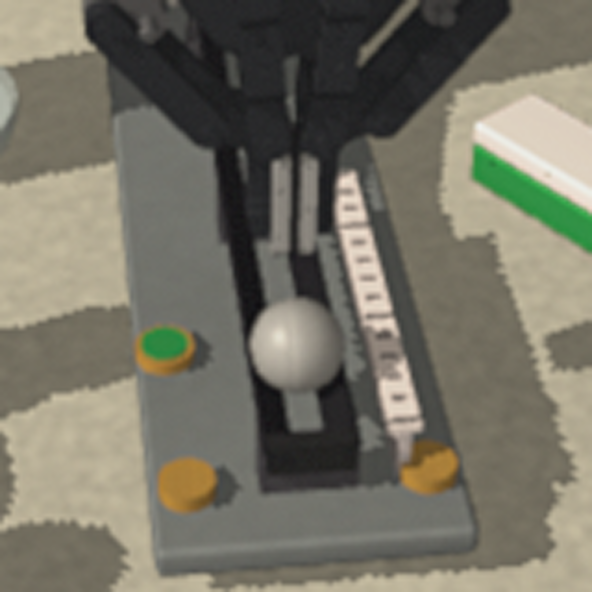

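```bash
python3 -c "
from h import *
st=sensors.get_state();m=R.from_quat(st['tcp_rot']).as_matrix();print(st['eef_pos'],st['opening'])
for dx in (0,-10,-15,-20,-25,-30):
  for dz in (-11,0,11):
    P=st['eef_pos']+m@np.array([dx,0,dz])/1e3
    print(dx,dz,'wrist',wproj(P,st).round(0),'side',proj('side',P).round(0))
w=cv2.imread('pics/wrist4.png')[230:410,220:420];cv2.imwrite('pics/w4c.png',cv2.resize(w,None,fx=3.3,fy=3.3,interpolation=cv2.INTER_CUBIC))
"
```

```text
[ 0.54909502 -0.07374941  0.05091405] -0.00226547881818636
0 -11 wrist [[256. 321.]] side [[279. 347.]]
0 0 wrist [[275. 321.]] side [[285. 348.]]
0 11 wrist [[292. 321.]] side [[291. 349.]]
-10 -11 wrist [[263. 321.]] side [[273. 347.]]
-10 0 wrist [[282. 321.]] side [[278. 348.]]
-10 11 wrist [[301. 321.]] side [[284. 350.]]
-15 -11 wrist [[267. 321.]] side [[269. 347.]]
-15 0 wrist [[287. 321.]] side [[275. 349.]]
-15 11 wrist [[305. 321.]] side [[281. 350.]]
-20 -11 wrist [[271. 321.]] side [[266. 347.]]
-20 0 wrist [[291. 321.]] side [[272. 349.]]
-20 11 wrist [[310. 321.]] side [[278. 350.]]
-25 -11 wrist [[275. 321.]] side [[263. 347.]]
-25 0 wrist [[296. 321.]] side [[268. 349.]]
-25 11 wrist [[315. 321.]] side [[274. 350.]]
-30 -11 wrist [[280. 321.]] side [[259. 348.]]
-30 0 wrist [[301. 321.]] side [[265. 349.]]
-30 11 wrist [[321. 321.]] side [[271. 350.]]
```

View pics/w4c.png

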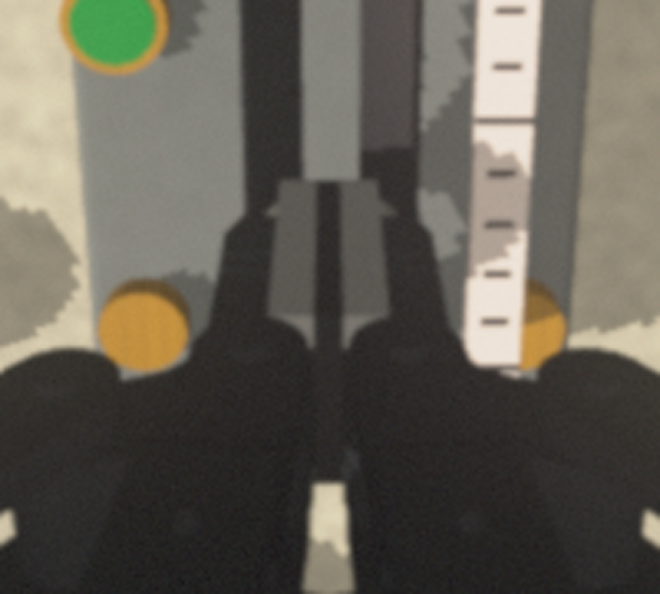

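```bash
python3 -c "
from h import *
W=T2W(TX,TY,TYAW,[-.1718,.0006,.052])[0];m=R.from_quat(sensors.get_state()['tcp_rot']).as_matrix()
for dx in (0,-10,-20,-32,-40):
  print(dx,[proj('side',W+m@np.array([dx,y,11])/1e3).round(0).tolist() for y in (-9,9)])
"
python3 - <<'E'
import cv2
im=cv2.imread('pics/side1.png')[60:300,270:430];cv2.imwrite('pics/s1c.png',cv2.resize(im,None,fx=2.5,fy=2.5,interpolation=cv2.INTER_CUBIC))
E
```

```text
0 [[[324.0, 348.0]], [[323.0, 365.0]]]
-10 [[[318.0, 349.0]], [[316.0, 365.0]]]
-20 [[[311.0, 349.0]], [[310.0, 365.0]]]
-32 [[[302.0, 349.0]], [[301.0, 366.0]]]
-40 [[[297.0, 349.0]], [[295.0, 366.0]]]
```

View pics/s1c.png

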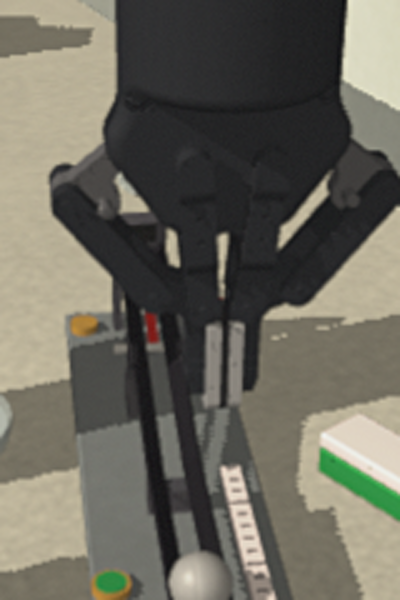

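All three pictures agree that the visible fingertips end about 30 mm short of the reported TCP. So the tips passed over the ball (top at 71 mm) without touching it, and it still lies at about -138 mm. I'll raise, move to free bench right of the tester and lightly touch the bench to get the true tip height.

>>> {"api": "arm_command", "payload": {"increments": [[[-1,0,0,0],[-2,0,0,0],[-1,1,0.5,0],[0,2.5,1.6,0],[0,3,2.1,0],[0,3,2.1,0],[0,2.5,1.6,0],[1,1,0.7,0],[2.5,0,0,0],[2.5,0,0,0],[1.5,0,0,0],[1,0,0,0],[0.5,0,0,0],[0,0,0,0]]]}}

```text
time: 12.55
eef_pos: [0.6411, -0.1997, 0.0012]
tcp_rot: [0.581, 0.403, -0.581, 0.403]
contact_force: [-0.3, 0.1, 0.9]
opening: -0.003
```

```bash
python3 -c "
from h import *
rep()
for c in ['side','wrist']: cv2.imwrite(f'pics/{c}5.png',optics.read_camera(c))
"
```

```text
t 12.55 tester mm [-200.5 -129.1    1.2] F [-0.31  0.13  0.91] open -0.003 j [-0.45  0.49  1.7   0.    0.95 -0.1 ]
yaw -z 69.55 tilt [-1.e+00  4.e-04  0.e+00]
```

View pics/side5.png

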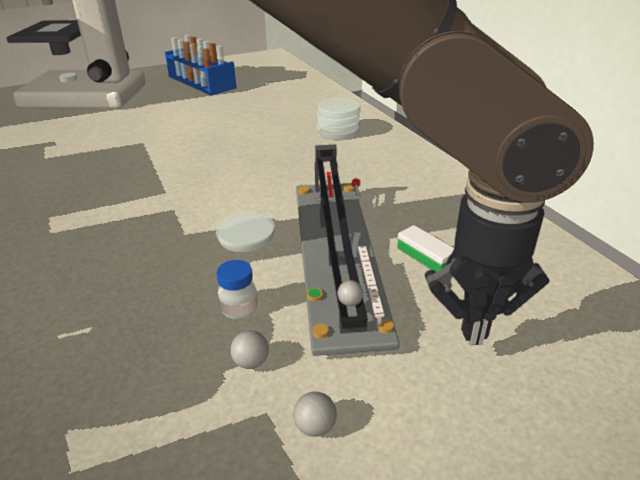

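View pics/wrist5.png

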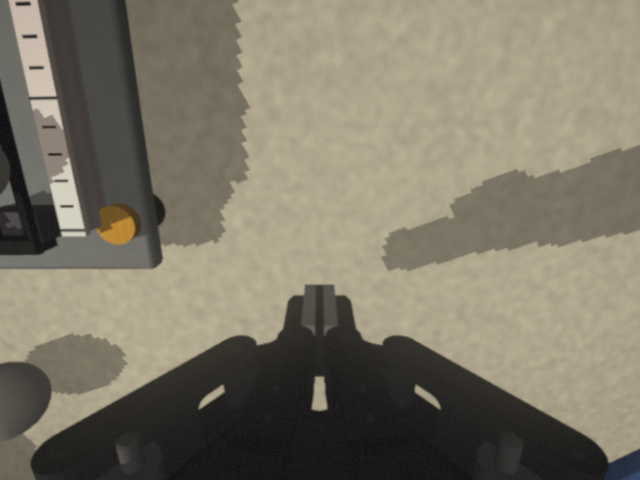

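The tips are at side (340,478), near the bench but with no contact force yet. I'll go on down in small steps.

>>> {"api": "arm_command", "payload": {"increments": [[[0.3,0,0,0],[0.3,0,0,0],[0.3,0,0,0],[0.3,0,0,0],[0.3,0,0,0],[0,0,0,0]]]}}

```text
time: 13.4
eef_pos: [0.6406, -0.1995, -0.0146]
tcp_rot: [-0.581, -0.404, 0.581, -0.403]
contact_force: [0.2, -0.6, -0.5]
opening: -0.0
```

>>> {"api": "arm_command", "payload": {"increments": [[[0.2,0,0,0],[0.2,0,0,0],[0.2,0,0,0],[0.1,0,0,0],[0,0,0,0]]]}}

```text
time: 14.02
eef_pos: [0.6408, -0.1996, -0.0212]
tcp_rot: [-0.581, -0.403, 0.581, -0.403]
contact_force: [0.2, -0.2, -0.2]
opening: 0.001
```

```bash
python3 -c "
from h import *
rep()
im=optics.read_camera('side');cv2.imwrite('pics/side6.png',cv2.resize(im[240:380,400:560],None,fx=4,fy=4,interpolation=cv2.INTER_CUBIC))
st=sensors.get_state();m=R.from_quat(st['tcp_rot']).as_matrix()
for dx in (0,-20,-25,-30): print(dx,proj('side',st['eef_pos']+m@np.array([dx,0,11])/1e3))
"
```

```text
t 14.03 tester mm [-200.6 -128.8  -21.2] F [ 0.17 -0.2  -0.17] open 0.001 j [-0.45  0.52  1.7  -0.    0.92 -0.1 ]
yaw -z 69.54 tilt [-1.e+00 -3.e-04 -0.e+00]
0 [[378.81169925 469.58186652]]
-20 [[367.06898629 472.26301315]]
-25 [[364.05966086 472.94899905]]
-30 [[361.02003326 473.64143109]]
```

View pics/side6.png

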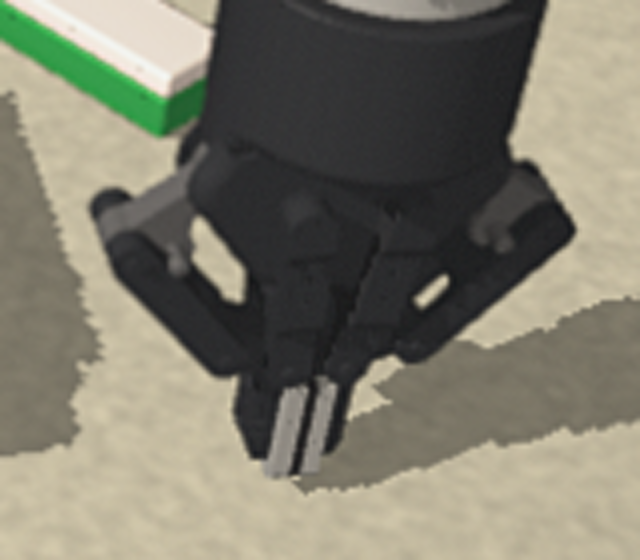

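>>> {"api": "arm_command", "payload": {"increments": [[[0.15,0,0,0],[0.15,0,0,0],[0.15,0,0,0],[0,0,0,0]]]}}

```text
time: 14.58
eef_pos: [0.6407, -0.1996, -0.0259]
tcp_rot: [-0.581, -0.403, 0.581, -0.403]
contact_force: [0.2, -0.5, -0.2]
opening: -0.002
```

>>> {"api": "arm_command", "payload": {"increments": [[[0.1,0,0,0],[0.1,0,0,0],[0,0,0,0]]]}}

```text
time: 14.95
eef_pos: [0.6408, -0.1996, -0.0277]
tcp_rot: [-0.581, -0.403, 0.581, -0.403]
contact_force: [-0.2, -0.2, -0.6]
opening: 0.001
```

>>> {"api": "arm_command", "payload": {"increments": [[[0.1,0,0,0],[0.1,0,0,0],[0,0,0,0]]]}}

```text
time: 15.32
eef_pos: [0.6408, -0.1996, -0.0297]
tcp_rot: [-0.581, -0.403, 0.581, -0.403]
contact_force: [-0.2, -0.4, 0.0]
opening: -0.001
```

>>> {"api": "arm_command", "payload": {"increments": [[[0.1,0,0,0],[0,0,0,0]]]}}

```text
time: 15.58
eef_pos: [0.6408, -0.1996, -0.0307]
tcp_rot: [-0.581, -0.403, 0.581, -0.403]
contact_force: [-0.7, 0.5, 0.1]
opening: 0.003
```

>>> {"api": "arm_command", "payload": {"increments": [[[0.1,0,0,0],[0,0,0,0]]]}}

```text
time: 15.82
eef_pos: [0.6411, -0.1997, -0.0312]
tcp_rot: [0.581, 0.403, -0.581, 0.403]
contact_force: [-0.5, -0.4, 1.4]
opening: -0.002
```

>>> {"api": "arm_command", "payload": {"increments": [[[0.06,0,0,0],[0,0,0,0]]]}}

```text
time: 16.08
eef_pos: [0.6411, -0.1998, -0.0313]
tcp_rot: [-0.581, -0.403, 0.581, -0.403]
contact_force: [-2.4, 0.7, 4.5]
opening: -0.0
```

Contact is at reported z = -31.2 mm (4.5 N), so the true tips lie 31 mm above the reported TCP. In the lane I therefore need a reported z of about 20.3 mm. Going up and back behind the ball.

```bash
python3 -c "
from h import *
# button height: side (182,356), top (188,247)
g=least_squares(lambda t:np.r_[(proj('side',T2W(TX,TY,TYAW,t))-[182,356]).ravel(),(proj('top',T2W(TX,TY,TYAW,t))-[187.5,247]).ravel()],[.1,-.04,.06]);print(g.x,g.fun)
rep([-172,0.6,70])"
```

```text
[ 0.10941747 -0.04022886  0.06753016] [-0.07059844  0.42918003  0.45918748 -0.20534498]
t 16.07 tester mm [-200.6 -129.2  -31.3] F [-2.42  0.71  4.49] open -0.0 j [-0.45  0.54  1.7  -0.    0.9  -0.1 ]
yaw -z 69.55 tilt [-1.e+00  1.e-04  1.e-04]
cm in tool [-10.13 -12.98  -2.85]
```

>>> {"api": "arm_command", "payload": {"increments": [[[-1,0,0,0],[-2.5,0,0,0],[-3,0,0,0],[-2.5,0,0,0],[-1.15,-0.65,-0.14,0],[0,-2,-0.44,0],[0,-3,-0.66,0],[0,-3.2,-0.72,0],[0,-2.5,-0.55,0],[0,-1.2,-0.26,0],[0,-0.4,-0.08,0],[0,0,0,0]]]}}

```text
time: 17.58
eef_pos: [0.53, -0.128, 0.0695]
tcp_rot: [0.581, 0.403, -0.581, 0.403]
contact_force: [0.4, 0.3, 0.7]
opening: 0.005
```

```bash
python3 -c "
from h import *
rep([-172,0.7,20.3])"
```

```text
t 17.57 tester mm [-1.721e+02  1.000e-01  6.950e+01] F [0.38 0.29 0.73] open 0.005 j [-0.42  0.15  2.   -0.    1.   -0.07]
yaw -z 69.54 tilt [-1.e+00  7.e-04  1.e-04]
cm in tool [ 4.92 -0.07 -0.01]
```

>>> {"api": "arm_command", "payload": {"increments": [[[1,-0.05,0,0],[1.5,0,0,0],[1.2,0,0,0],[0.7,0,0,0],[0.4,0,0,0],[0.12,0,0,0],[0,0,0,0]]]}}

```text
time: 18.45
eef_pos: [0.5293, -0.1276, 0.0205]
tcp_rot: [0.581, 0.403, -0.581, 0.404]
contact_force: [0.2, -0.7, 0.1]
opening: 0.001
```

```bash
python3 k.py 7; python3 -c "
from h import *
cv2.imwrite('pics/s7.png',cv2.resize(optics.read_camera('side')[220:360,270:430],None,fx=4,fy=4,interpolation=cv2.INTER_CUBIC))"
```

```text
t 18.45 tester mm [-172.     0.7   20.5] F [ 0.19 -0.74  0.09] open 0.001 j [-0.42  0.22  2.02 -0.    0.9  -0.07]
yaw -z 69.55 tilt [-1.e+00  7.e-04  1.e-04]
{'at': [229.3, 317.3], 'conf': 0.93} lane est [-134.9    2.3] on path x [-134.9]
{'at': [285.1, 108.7], 'conf': 0.87} lane est [-161.2   97.4] on path x [-161.1]
```

View pics/s7.png

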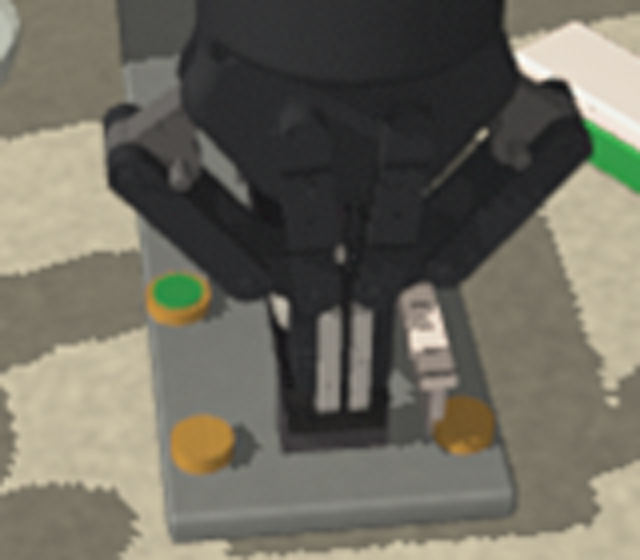

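View pics/w7.png

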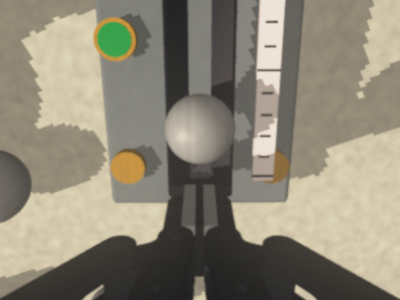

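The tips are now just behind the ball and over the lip, with the ball at wrist (229,317) straight ahead. Repeating the slow approach and ramp.

>>> {"api": "arm_command", "payload": {"increments": [[[0,0,-0.3,0],[0,0,-0.3,0],[0,0,-0.2,0],[0,0,-0.12,0],[0,0,-0.12,0],[0,0,-0.12,0],[0,0,-0.12,0],[0,0,-0.15,0],[0,0,-0.2,0],[0,0,-0.25,0],[0,0,-0.3,0],[0,0,-0.35,0],[0,0,-0.4,0],[0,0,-0.4,0]]]}}

```text
time: 20.35
eef_pos: [0.5408, -0.096, 0.0201]
tcp_rot: [0.581, 0.403, -0.581, 0.403]
contact_force: [-0.4, -0.8, -0.0]
opening: 0.0
```

```bash
python3 k.py 8
```

```text
t 20.35 tester mm [-138.4    1.    20.1] F [-0.44 -0.76 -0.04] open 0.0 j [-0.36  0.23  2.    0.    0.9  -0.  ]
yaw -z 69.55 tilt [-1.  0. -0.]
{'at': [253.4, 317.1], 'conf': 0.9} lane est [-112.1    2.7] on path x [-112.1]
{'at': [335.5, 119.6], 'conf': 0.7} lane est [-154.    97.4] on path x [-153.7]
```

View pics/w8.png

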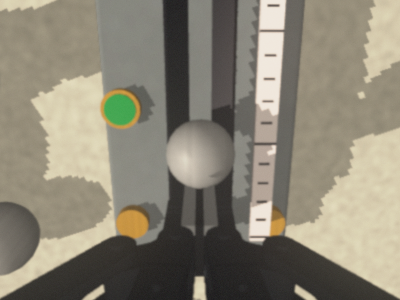

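The ball sits against the fingers and moves with them (ball at (253,317), 26 mm ahead of the TCP). I continue steadily along the lane.

>>> {"api": "arm_command", "payload": {"increments": [[[0,0,-0.4,0],[0,0,-0.4,0],[0,0,-0.4,0],[0,0,-0.4,0],[0,0,-0.4,0],[0,0,-0.4,0],[0,0,-0.4,0],[0,0,-0.4,0],[0,0,-0.4,0],[0,0,-0.4,0],[0,0,-0.4,0],[0,0,-0.4,0],[0,0,-0.4,0],[0,0,-0.4,0],[0,0,-0.4,0],[0,0,-0.4,0],[0,0,-0.4,0],[0,0,-0.4,0],[0,0,-0.4,0],[0,0,-0.4,0]]]}}

```text
time: 22.95
eef_pos: [0.5687, -0.0211, 0.0201]
tcp_rot: [-0.581, -0.403, 0.581, -0.403]
contact_force: [0.1, -0.6, 0.3]
opening: -0.002
```

```bash
python3 k.py 9; python3 -c "
from h import *
rep([-47.5,1,20.3])"
```

```text
t 22.95 tester mm [-58.4   1.   20.1] F [ 0.08 -0.55  0.31] open -0.002 j [-0.22  0.27  1.96  0.    0.91  0.14]
yaw -z 69.54 tilt [-1. -0. -0.]
{'at': [251.8, 317.8], 'conf': 0.8} lane est [-31.4   2.3] on path x [-31.4]
t 23.05 tester mm [-58.3   1.   20.1] F [-0.66  0.09 -0.14] open -0.001 j [-0.22  0.27  1.95  0.    0.91  0.14]
yaw -z 69.57 tilt [-1.e+00  1.e-04 -1.e-04]
cm in tool [-0.02 -0.   -1.08]
```

View pics/w9.png

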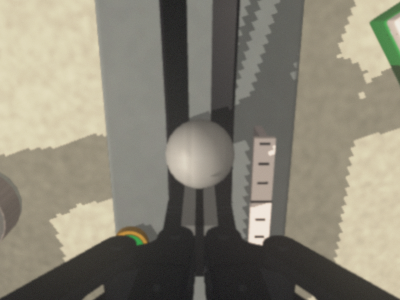

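The ball is just before the bend (252,318), touching or nearly so. On to the slope now: each row moves 4 mm forward and 0.85 mm up.

>>> {"api": "arm_command", "payload": {"increments": [[[0,0,-0.4,0],[0,0,-0.4,0],[-0.04,0,-0.4,0],[-0.085,0,-0.4,0],[-0.085,0,-0.4,0],[-0.085,0,-0.4,0],[-0.085,0,-0.4,0],[-0.085,0,-0.4,0],[-0.085,0,-0.4,0],[-0.085,0,-0.4,0],[-0.085,0,-0.4,0],[-0.085,0,-0.4,0],[-0.085,0,-0.4,0],[-0.085,0,-0.4,0],[-0.085,0,-0.4,0],[-0.085,0,-0.4,0],[-0.085,0,-0.4,0],[-0.085,0,-0.4,0],[-0.085,0,-0.4,0],[-0.085,0,-0.4,0]]]}}

```text
time: 25.55
eef_pos: [0.5967, 0.0538, 0.035]
tcp_rot: [-0.581, -0.403, 0.581, -0.403]
contact_force: [-0.6, -1.5, 0.3]
opening: 0.002
```

```bash
python3 k.py 10; python3 -c "
from h import *
st=sensors.get_state()
for q in ['catch_tip','seat','stop']: print(q,optics.place_of('wrist',q),wproj(T2W(TX,TY,TYAW,M[q]),st))
rep([117,1,55.3])"
```

```text
t 25.55 tester mm [21.6  0.9 35. ] F [-0.64 -1.48  0.28] open 0.002 j [-0.08  0.31  1.88 -0.    0.96  0.28]
yaw -z 69.55 tilt [-1. -0.  0.]
{'at': [254.0, 316.7], 'conf': 0.75} lane est [41.9  2.8] on path x [47.4]
catch_tip [{'at': [41.5, 315.9], 'conf': 0.59}] [[ 47.64114015 323.46101995]]
seat [{'at': [163.4, 103.8], 'conf': 0.59}] [[  1.96791302 323.95371366]]
stop [] [[-98.58603427 324.34745524]]
t 25.8 tester mm [21.5  1.  34.8] F [ 0.25  0.82 -0.24] open 0.0 j [-0.08  0.31  1.88  0.    0.96  0.28]
yaw -z 69.55 tilt [-1.e+00 -2.e-04 -2.e-04]
cm in tool [-2.04 -0.01 -9.55]
```

View pics/w10.png

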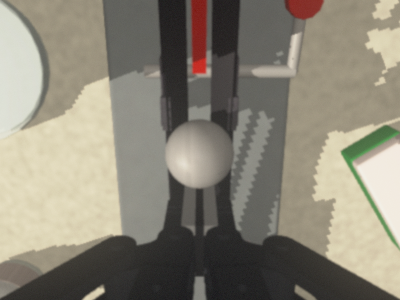

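The ball is on the slope at (254,317), in contact; the red catch lies ahead. Continuing.

>>> {"api": "arm_command", "payload": {"increments": [[[-0.085,0,-0.3,0],[-0.085,0,-0.4,0],[-0.085,0,-0.4,0],[-0.085,0,-0.4,0],[-0.085,0,-0.4,0],[-0.085,0,-0.4,0],[-0.085,0,-0.4,0],[-0.085,0,-0.4,0],[-0.085,0,-0.4,0],[-0.085,0,-0.4,0],[-0.085,0,-0.4,0],[-0.085,0,-0.4,0],[-0.085,0,-0.4,0],[-0.085,0,-0.4,0],[-0.085,0,-0.4,0],[-0.085,0,-0.4,0]]]}}

```text
time: 27.8
eef_pos: [0.6187, 0.1129, 0.0486]
tcp_rot: [-0.581, -0.403, 0.581, -0.403]
contact_force: [-0.5, -0.6, 0.7]
opening: 0.003
```

```bash
python3 k.py 11; python3 -c "
from h import *
st=sensors.get_state()
for q in ['catch_tip','seat','stop']: print(q,optics.place_of('wrist',q),wproj(T2W(TX,TY,TYAW,M[q]),st))
cv2.imwrite('pics/w11.png',optics.read_camera('wrist')[0:400,120:520])
rep([117,1,55.3])"
```

```text
t 27.8 tester mm [84.6  0.8 48.6] F [-0.49 -0.63  0.65] open 0.003 j [0.02 0.35 1.8  0.   1.   0.38]
yaw -z 69.54 tilt [-1. -0. -0.]
{'at': [257.0, 318.9], 'conf': 0.93} lane est [98.1  1.8] on path x [108.8]
{'at': [131.5, 320.7], 'conf': 0.29} lane est [161.4   0.8] on path x [161.8]
catch_tip [{'at': [350.0, 483.5], 'conf': 0.6}] [[215.15899798 322.64958912]]
seat [{'at': [192.1, 315.5], 'conf': 0.6}] [[196.32453524 322.96224891]]
stop [{'at': [133.4, 318.0], 'conf': 0.95}] [[136.53425232 323.20867574]]
t 28.1 tester mm [84.4  1.  48.4] F [-0.98  0.04  0.34] open -0.001 j [0.02 0.35 1.8  0.   1.   0.38]
yaw -z 69.55 tilt [-1.e+00 -3.e-04 -1.e-04]
cm in tool [-0.69 -0.01 -3.26]
```

View pics/w11.png

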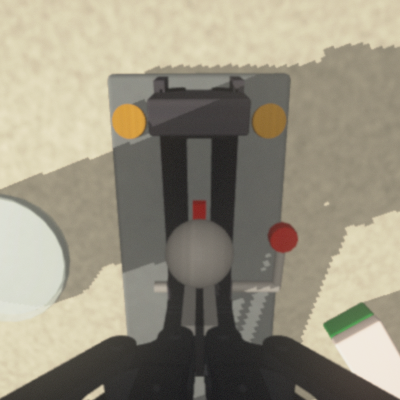

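The ball is riding on the catch at (257,319). The stop's lower face is at row ≈135, within 1–2 mm of my model. I'll finish slowly to TCP x ≈ 117 mm.

>>> {"api": "arm_command", "payload": {"increments": [[[-0.064,0,-0.3,0],[-0.064,0,-0.3,0],[-0.064,0,-0.3,0],[-0.064,0,-0.3,0],[-0.064,0,-0.3,0],[-0.064,0,-0.3,0],[-0.064,0,-0.3,0],[-0.064,0,-0.3,0],[-0.064,0,-0.3,0],[-0.054,0,-0.25,0],[-0.042,0,-0.2,0],[-0.02,0,-0.1,0],[0,0,0,0]]]}}

```text
time: 29.72
eef_pos: [0.63, 0.1431, 0.0555]
tcp_rot: [0.581, 0.403, -0.581, 0.403]
contact_force: [-0.7, -0.0, 1.1]
opening: -0.001
```

```bash
python3 k.py 12; python3 -c "
from h import *
st=sensors.get_state()
for q in ['catch_tip','seat','stop']: print(q,optics.place_of('wrist',q)[:1],wproj(T2W(TX,TY,TYAW,M[q]),st))
cv2.imwrite('pics/w12.png',cv2.resize(optics.read_camera('wrist')[120:420,200:440],None,fx=2,fy=2))
rep([117,1,55.3])"
```

```text
t 29.73 tester mm [116.9   0.8  55.5] F [-0.74 -0.02  1.12] open -0.001 j [0.07 0.37 1.75 0.   1.02 0.42]
yaw -z 69.54 tilt [-1.e+00  1.e-04 -1.e-04]
catch_tip [] [[275.60990032 322.39455261]]
seat [] [[264.23163409 322.63656632]]
stop [{'at': [214.7, 319.5], 'conf': 0.76}] [[216.85882476 322.81064112]]
t 30.02 tester mm [116.8   0.8  55.5] F [-0.87 -0.67  1.08] open 0.005 j [0.07 0.37 1.75 0.   1.02 0.42]
yaw -z 69.54 tilt [-1.e+00  0.e+00 -1.e-04]
cm in tool [ 0.02 -0.02 -0.02]
```

View pics/w12.png

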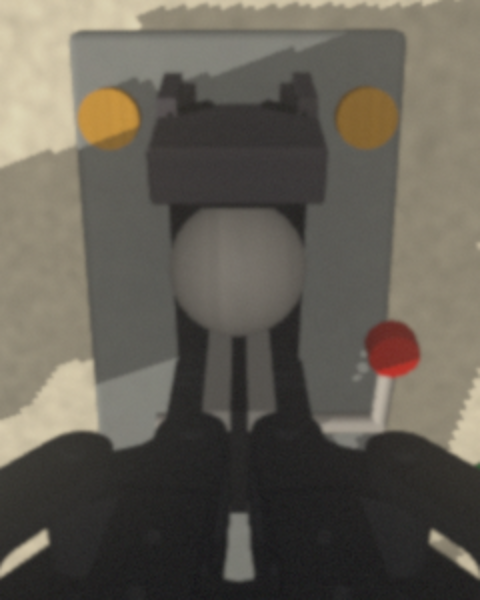

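The ball is at wrist (255,320), about 3 mm past the seat (predicted row 260–264) and short of the stop. I'll back off slowly along the slope, staying behind it in case the catch has not sprung up.

>>> {"api": "arm_command", "payload": {"increments": [[[0.02,0,0.1,0],[0.034,0,0.16,0],[0.034,0,0.16,0],[0.034,0,0.16,0],[0.034,0,0.16,0],[0.034,0,0.16,0],[0.034,0,0.16,0],[0.034,0,0.16,0],[0,0,0,0],[0,0,0,0]]]}}

```text
time: 31.28
eef_pos: [0.6257, 0.1316, 0.0529]
tcp_rot: [0.581, 0.403, -0.581, 0.403]
contact_force: [0.1, -0.8, 0.1]
opening: -0.003
```

```bash
python3 -c "
from h import *
rep()
st=sensors.get_state()
cv2.imwrite('pics/w13.png',cv2.resize(optics.read_camera('wrist')[100:400,200:440],None,fx=2,fy=2))
print(optics.place_of('wrist','ball')[:2],wproj(T2W(TX,TY,TYAW,M['seat']),st),wproj(T2W(TX,TY,TYAW,M['stop']),st))
"
```

```text
t 31.27 tester mm [104.6   0.8  52.9] F [ 0.06 -0.85  0.1 ] open -0.003 j [0.05 0.36 1.77 0.   1.01 0.41]
yaw -z 69.54 tilt [-1.  0. -0.]
[{'at': [236.2, 315.5], 'conf': 0.64}] [[239.97251173 322.7297004 ]] [[188.32556407 322.92342619]]
```

View pics/w13.png

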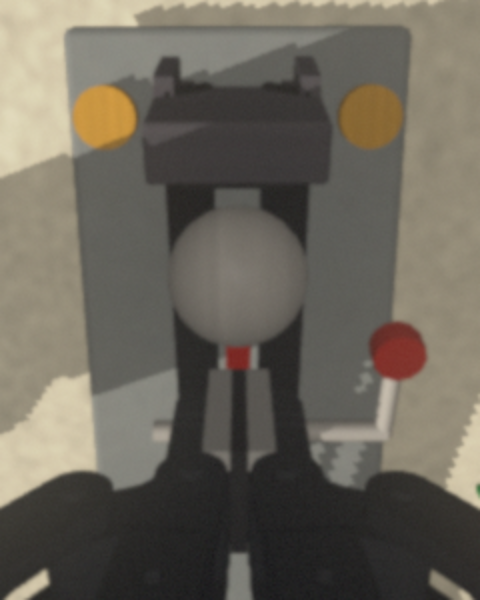

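The red catch is up, visible between the ball and the fingers at (278,319). The ball stands by itself at its seat (238,318). Backing off and raising clear.

>>> {"api": "arm_command", "payload": {"increments": [[[0,0,0.2,0],[-0.2,0,0.4,0],[-0.6,0,0.4,0],[-1.2,0,0.2,0],[-2,0,0,0],[-2.5,0,0,0],[-2.5,0,0,0],[-1,0,1,0],[0,0,2,0],[0,0,2,0],[0,0,1,0],[0,0,0,0],[0,0,0,0]]]}}

```text
time: 33.0
eef_pos: [0.6005, 0.0642, 0.1526]
tcp_rot: [-0.581, -0.403, 0.581, -0.403]
contact_force: [0.3, 0.2, -0.2]
opening: -0.003
```

```bash
python3 -c "
from h import *
rep()
for c in ['wrist','side']:
    cv2.imwrite(f'pics/{c}14.png',optics.read_camera(c))
    print(c,optics.place_of(c,'ball')[:4])
print(proj('side',T2W(TX,TY,TYAW,M['seat'])))
"
```

```text
t 33.0 tester mm [ 32.7   0.9 152.6] F [ 0.28  0.17 -0.21] open -0.003 j [-0.06  0.17  1.8   0.    1.17  0.3 ]
yaw -z 69.53 tilt [-1.e+00 -5.e-04 -1.e-04]
wrist [{'at': [84.2, 318.2], 'conf': 0.85}, {'at': [397.9, 214.0], 'conf': 0.5}]
side [{'at': [349.7, 249.3], 'conf': 0.84}, {'at': [414.5, 316.8], 'conf': 0.79}, {'at': [164.0, 326.5], 'conf': 0.54}, {'at': [170.6, 328.9], 'conf': 0.23}]
[[161.94416181 328.63724835]]
```

View pics/wrist14.png

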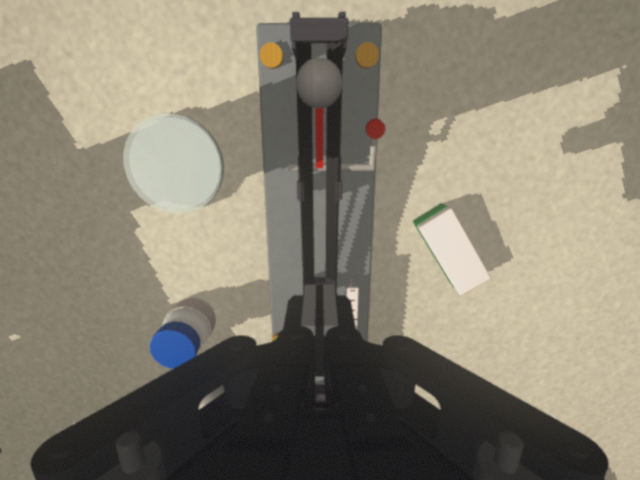

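View pics/side14.png

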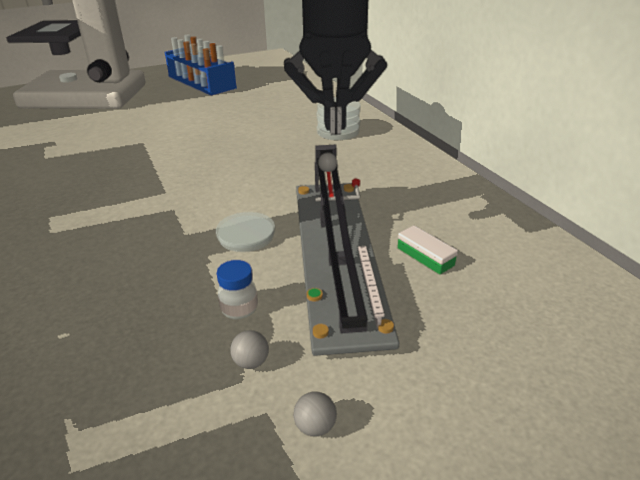

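The ball rests behind the catch: side (162,328), against a predicted seat at (162,329), and wrist (84,319) with the whole red tongue visible downhill of it. Jar, dish and slide box stand where they were, and the gripper is clear.

```bash
python3 -c "
from plant import ctrl
print(ctrl.sign_off())"
```

```text
the job is handed in; nothing more can be done
None
```

The steel ball now sits behind the raised red catch, and I have handed the job in. I pushed it along the lane and up the slope with the sides of the shut fingers at about 32 mm/s, slower over the catch. I then backed off slowly until the fingers were clear.

**Last checks:**
- **Ball:** it showed at side pixel (162,328), against a predicted seat at (162,329). It stayed there for about 2 s with nothing touching it, and the whole red tongue was visible downhill of it.
- **Bystanders:** the jar, dish and slide box stood at the same pixels in the side picture as at the start.
- **Force and time:** the push forces I read stayed within sensor noise (about 1.5 N). The job was handed in at about 33 s of the 45 s allowed.

**What disagreed:**
- **Fingertip height:** the real fingertips lie about 31 mm short of the reported TCP. Because of that, my first pass went over the ball without touching it.
- **Bench touch:** I measured the offset with a light touch on the bare bench (4.5 N), corrected for it and pushed again.
- **Tester position:** camera estimates along the gutter differed by 1 to 3 mm from my fit. I allowed for 1.5 mm in the final push distance.

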